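# Close the glaze chest by its folding lid stay

### The arm

A 6-joint arm with a two-finger parallel gripper is mounted at the origin on the work surface. World frame = base frame: x ahead of the robot, y to its left, z up, the work surface at z = 0. Lengths are in m, angles in rad, forces in N, time in s.
With the tool pointing down it reaches from about 0.375 to 0.9 m from the base axis. Payload 3.1 kg.
Tool frame: the origin (TCP) lies at the very end of the fingers, on their centre line; the grasp point (between the pads) lies 19 mm behind it; z points along the fingers, y is the line along which they close (so a half turn about z gives the same grasp; the last joint's range is limited). The gripper opens to 87 mm and grips with 3 to 60 N. Pads are 19 mm wide; open, the fingers measure 117 mm over their backs; the gripper's body (75 mm by 190 mm) begins 51 mm behind the grasp point.
Start: joints at [1.125, 0.527, 1.433, -0, 1.181, -0.178], TCP at [0.165, 0.603, 0.223] pointing down, gripper open.
Joint ranges: [-3.08, 3.08], [-0.75, 2.2], [0.22, 2.44], [-1.43, 4.57], [0, 2.65], [-2.85, 2.85]. Speed limits (rad/s): [2.79, 2.79, 3.14, 3.14, 3.14, 3.14].

### API

Orientations are given as a unit quaternion [x, y, z, w].
In Python, from rig import robot gives the robot as it stands. The module is installed in compiled form; this text tells all that it offers.
- The arm moves only by the tool servo_tool, never from a script. Its argument "rows" is one flat list of numbers, 5 for each row, row after row: the closure, from -1 (fully open) to 1 (shut), so that 0 is half open, then the shift along the tool's x, y, z in m, then the turn about the tool's z in degrees. A call has 1 to 5 rows; each row shifts and turns the commanded pose from where the row before left it, along the tool's axes as they then stand; what a row does not reach is not made up. A row lasts 1/12 s, in which the tool goes at most 41.7 mm and 7.16 degrees, less where a joint would pass 70% of its speed; a pose out of reach is approached as far as the arm can. A call with a gripper value outside its range is refused whole. The fingers move at their own pace and stop on an object; "newtons" is the grip in N (left out, the last holds). Time passes only in rows, so rows that do not move let the fingers close. It gives the time, the measured TCP pose, the force, the opening and the grip force at its end, in the units of the state.
- robot.get_obs(): the state, without advancing time (a new reading comes with each control period).
- robot.camera(name): name is "side" or "top"; returns a dict with "pixels" (480x640x3 uint8, red, green, blue), "intrinsics" (3x3 intrinsics, pixels), "rvec" (rotation vector, rad) and "tvec" (3), from world to camera coordinates, as OpenCV has them. Camera axes: x right, y down, z forward; pixel columns grow to the right and rows downward; lengths in m; the calibration is good to about 2 mm. A picture is of the moment at which its call begins. There is no depth.
- robot.hand_in(): hands the job in; it is judged then, once.
Trained networks look in a picture, given as the dict that the camera call returned (one of the last four; its "shot" number tells which), for a name from the list of things; names that differ only in an ending like _2 or _b are one class to them, and where a whole thing is asked for, a point or a joint stands for the part that bears it (a point fixed in the world has none). Each returns a list of dicts, best first, with "score" (0 to 1); they miss things now and then, are a little off and sometimes report something else, mostly with a low value. They report only what shows in the picture. A call takes as long as a camera call.
- robot.spot_in(picture, query): "at" ([x, y, z] in m, in world coordinates, good to about 4 mm: the middle of the surface that is visible of it).
- robot.outline_of(picture, query): "region" (480x640 bool, what is visible of it).
- robot.place_of(picture, query): "at" ([x, y, z] in m, in world coordinates, good to about 4 mm: a listed point, or the origin of a listed thing).
The state is a dict: "time": time; "q": joint angles; "joint_velocities": joint speeds; "joint_torque": joint torques, N m; "position": TCP position; "tool_rot": TCP orientation; "ft_force": force on the tool from outside, world axes, zero at the start; "moment": the same for the moment, N m; "grip_width": finger opening in m; "grip_force": force on a finger pad.
Only numpy, scipy, OpenCV 4.12 (cv2) and the standard library are available. Lean on these libraries where they do the work, as an engineer would, in place of code of your own. Each camera call takes 0.05 s, during which the arm holds its last target. There are 200 camera calls.

### The job

The lid of the blue glaze chest is propped open by the folding stay on its side. Take the stay's red handle, lift the knee up past centre so that the stay unlocks, then lower the lid with it until it is fully shut, and let go. The lid is spring-loaded: lower it slowly and set it down on its seat before you let go, with no drop at all, not even the last millimetre; do not force the handle, bend the stay's pivot bracket or push on hard once the lid has seated, and leave everything else where it stands.

Things in the scene. Friction and masses are not known exactly. Their poses are not given: they have to be found in the camera images.
- chest: Blue painted steel chest, open-topped, 240 x 300 x 110 mm (its x, y, z), fixed to the bench, level. Origin: centre of its underside. Its front faces its own -x; the lid's hinge line runs along its top far edge (x = +120 mm, z = 110 mm in its frame). The stay is on the outside of its -y side (the robot's right). Its yaw varies.
- lid (a joint): Angle of the lid about its hinge: 0 = shut on the rim (a firm stop), grows as it opens; about 1.18 while the stay is locked. The lid (244 x 304 x 16 mm, 0.44 to 0.69 kg, not known beforehand) always wants to fall shut: its weight and a closing spring in the hinge act together. Only the stay holds it.
- knee (a joint): Angle of the stay's knee, on the handle's axis: about 0 with the lid shut (stay folded), 2.43 at dead centre (links in one line), 2.65 when locked, where a stop bears; it falls as the stay folds. The handle swings on an arc about the stay's lower pivot, whose foot is adjustable and not measured: from the locked handle about 51 mm to the chest's front (-x) and 37 mm down, within 5 mm.
- grip (a point): Middle of the red handle (16 mm thick, 62 mm long, level, along the chest's y) that sticks out at the knee; 66 mm out from the chest's -y side, 78 to 96 mm above the bench while locked. Pinch it from above, fingers closing along the chest's x; it may turn in them. Its arc goes up, forward, over the top and down, 115 to 130 deg. The lid's edge sweeps past 64 mm inboard: keep clear.
- bend_x (a joint): How far the springy bracket of the stay's lower pivot is bent along the chest's x, in m: 0 unloaded, 1 mm per 18 N; 1.5 mm spoils it. Carrying the lid bends it up to 1 mm towards -x. Pushing the handle on after the lid has seated bends it towards +x, 0.06 mm per N on the handle: stay under 0.8 mm.
- bend_z (a joint): The same bracket bent upward (+) or downward (-), in m: 1 mm per 18 N; 1.5 mm spoils it.

How it is judged:
On the way, in this order (a step that is already met when the one before it is completed fails the run):
1. the knee is lifted past centre while the lid is still up (value of joint knee below 2.33 rad and value of joint lid above 0.9 rad), for 0.05 s.
2. the lid is half way down (value of joint lid below 0.6 rad), for 0.05 s.
At the end, for the whole second after the job is handed in: The lid is shut (its hinge reads below 0.012 rad, under 3 mm at the front edge), the stay is folded and the handle is let go (value of joint lid below 0.012 rad and value of joint knee below 0.15 rad); the robot touches nothing.
It fails at once if the lid drops or slams: it closes faster than 1 rad/s (velocity of joint lid below -1 rad/s).
It fails at once if the lid is dropped onto its seat: over its last 3 degrees it closes faster than 0.5 rad/s (value of joint lid below 0.05 rad and velocity of joint lid below -0.5 rad/s).
It fails at once if the stay is forced: its pivot bracket is bent more than 1.5 mm along or up the chest (value of joint any of bend_x, bend_z above 0.0015 m or value of joint any of bend_x, bend_z below -0.0015 m).
It fails at once if a bystander on the bench or in the chest is disturbed: moved more than 30 mm (distance of any of squeeze_a, squeeze_b, bowl, can, mug, brush, jar_a, jar_b from where it was at the start of the episode above 0.03 m).
It fails at once if the handle is pushed on hard after the lid has seated: the bracket bends more than 0.8 mm towards the chest's back (value of joint lid below 0.01 rad and value of joint bend_x above 0.0008 m).
It also fails if it takes over 70 s, if anything falls off the work surface, if the arm or the gripper's body presses on something with over 40 N, if the wrist force passes 120 N, or if a joint passes its speed limit or range.

## Working session

There is one attempt and no reset: what is moved stays moved. The work goes in short steps, Python scripts to look and compute and a tool call to move; the robot and the scene stay as the last step left them, time stands still between calls to the robot, and variables do not carry over. Pictures are saved under pics/ and viewed, at most 10 in all, crops included, and the job is handed in when it is done.

Besides the shell and the picture viewer there is one more tool, called after ">>>" as a command line: name --argument value ..., lists and objects as JSON in quotes. servo_tool: Moves the arm, as the interface text tells. Its arguments: {"type":"object","properties":{"rows":{"type":"array","items":{"type":"number"}},"newtons":{"type":"number"}},"required":["rows"]}

```bash
mkdir -p pics; cat > h.py <<'E'
import numpy as np, cv2
from rig import robot
from scipy.spatial.transform import Rotation as R
E
python3 - <<'E'
from h import *
o=robot.get_obs(); print(o['time'],o['position'],o['tool_rot'],o['grip_width'],o['ft_force'])
for n in('side','top'):
    p=robot.camera(n)
    cv2.imwrite(f'pics/{n}1.png',p['pixels'][:,:,::-1])
    for q in('grip','chest','lid'):
        for f in('place_of','spot_in'):
            try: print(n,q,f,[(np.round(d['at'],4).tolist(),round(d['score'],2)) for d in getattr(robot,f)(p,q)[:2]])
            except Exception as e: print(n,q,f,e)
    m=robot.outline_of(p,'grip')
    if m:
        ys,xs=np.nonzero(m[0]['region']); print('grip px',xs.min(),xs.max(),ys.min(),ys.max())
print(robot.get_obs()['time'])
E
```

```text
0.0 [0.16501681 0.60205019 0.22159018] [ 1.33479791e-01  9.91050950e-01 -1.03065349e-03 -3.12745345e-04] 0.08726213791693904 [0.4837929  0.58544674 0.50636716]
side grip place_of [([0.6767, 0.0581, 0.083], 0.91)]
side grip spot_in [([0.6641, 0.0674, 0.09], 0.78)]
side chest place_of [([0.4796, 0.1436, 0.0021], 0.84)]
side chest spot_in [([0.4838, 0.1642, 0.1646], 0.8), ([0.5023, 0.2254, 0.2786], 0.51)]
side lid place_of it knows: chest, grip
side lid spot_in [([0.5006, 0.2234, 0.2784], 0.93)]
grip px 301 323 141 198
top grip place_of [([0.6741, 0.0553, 0.0836], 0.55)]
top grip spot_in []
top chest place_of [([0.4808, 0.1499, -0.0009], 0.85)]
top chest spot_in [([0.4889, 0.1545, 0.0877], 0.62)]
top lid place_of it knows: chest, grip
top lid spot_in [([0.5098, 0.212, 0.2926], 0.69)]
grip px 291 380 171 239
0.7
```

View pics/side1.png

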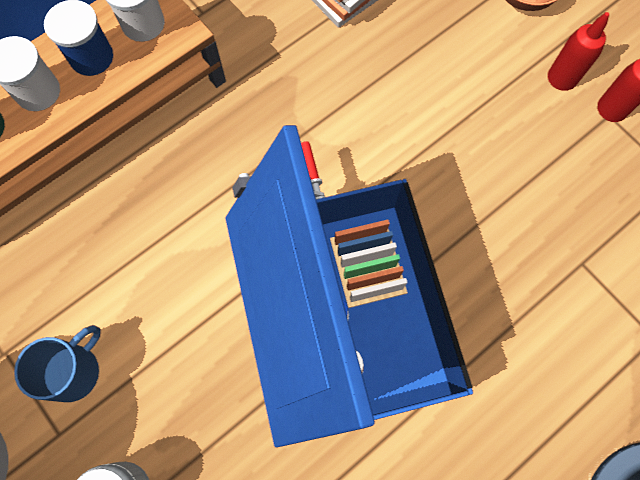

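View pics/top1.png

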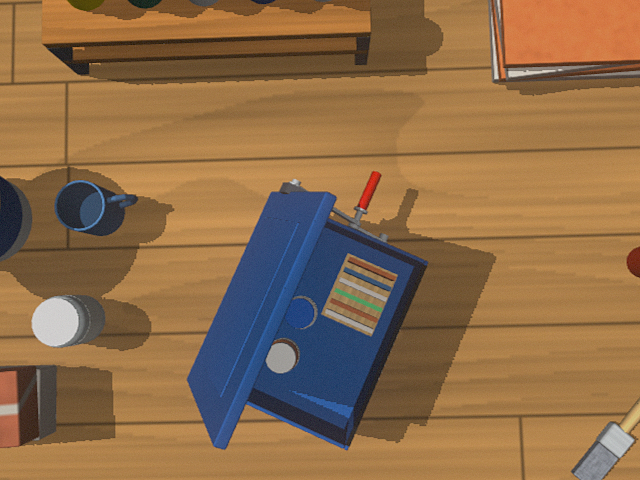

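Side: red handle from (304,142) to (316,195) and the lid partly over the chest. Top: red handle from (377,173) to (361,210), chest front rim corners at about (427,264) and (348,447). I'll use the rim corners for the yaw.

```bash
cat >> h.py <<'E'
def ray(p,u,v,z):
    Rm=cv2.Rodrigues(np.array(p['rvec'],float))[0]; t=np.array(p['tvec'],float).ravel()
    K=np.array(p['intrinsics'],float); c=-Rm.T@t
    d=Rm.T@np.linalg.inv(K)@[u,v,1.]
    return c+d*(z-c[2])/d[2]
E
python3 - <<'E'
from h import *
p=robot.camera('top'); s=robot.camera('side')
a=ray(p,427,263,.11); b=ray(p,348,447,.11)
print(a,b,np.linalg.norm(a-b))
y=(b-a)/np.linalg.norm(b-a); x=np.array([y[1],-y[0],0]); yaw=np.degrees(np.arctan2(x[1],x[0])); print('yaw',yaw)
org=(a+b)/2+.12*x; print('origin',org)
# side corners of front rim: (406,181),(471,391)
a2=ray(s,406,181,.11); b2=ray(s,471,391,.11); print(a2,b2,np.linalg.norm(a2-b2))
for z in(.08,.09,.1):
    e=ray(p,376,174,z);f=ray(p,361,209,z); g=ray(s,305,143,z);h=ray(s,316,196,z); print(z,(e).round(4),f.round(4),(np.linalg.norm(e-f)).round(4),'side',g.round(4),h.round(4))
    for k in(e,f,g,h): print('   chest',((k-org)@x).round(4),((k-org)@y).round(4))
for n,P in(('t',p),('s',s)):
  for d in robot.place_of(P,'grip')[:1]: k=np.array(d['at']); print(n,k.round(4),((k-org)@x).round(4),((k-org)@y).round(4))
  for q in ['jar_a','bowl','can','mug','brush','squeeze_a']:
    try: print(n,q,[np.round(d['at'],3).tolist() for d in robot.spot_in(P,q)])
    except Exception as ex: print(q,ex)
E
```

```text
[ 0.56391278 -0.02474707  0.11      ] [0.30062595 0.099702   0.11      ] 0.29121731877659707
yaw 64.7010741289268
origin [0.48355027 0.14596833 0.11      ]
[ 0.56110665 -0.02059106  0.11      ] [0.29823309 0.1044662  0.11      ] 0.2911044980594572
0.08 [0.7052 0.0437 0.08  ] [0.6512 0.0686 0.08  ] 0.0595 side [0.7066 0.0433 0.08  ] [0.6317 0.0833 0.08  ]
   chest 0.0022 -0.2441
   chest 0.0017 -0.1846
   chest 0.0025 -0.2455
   chest 0.0067 -0.1607
0.09 [0.7032 0.0445 0.09  ] [0.6498 0.0691 0.09  ] 0.0588 side [0.7027 0.0462 0.09  ] [0.6288 0.0857 0.09  ]
   chest 0.0021 -0.242
   chest 0.0016 -0.1832
   chest 0.0034 -0.2408
   chest 0.0075 -0.1571
0.1 [0.7013 0.0452 0.1   ] [0.6485 0.0696 0.1   ] 0.0582 side [0.6988 0.049  0.1   ] [0.6258 0.088  0.1   ]
   chest 0.002 -0.2399
   chest 0.0014 -0.1817
   chest 0.0043 -0.2361
   chest 0.0084 -0.1534
t [0.6767 0.0576 0.0822] 0.0026 -0.2124
jar_a it knows: bend, chest, grip, knee, lid
bowl it knows: bend, chest, grip, knee, lid
can it knows: bend, chest, grip, knee, lid
mug it knows: bend, chest, grip, knee, lid
brush it knows: bend, chest, grip, knee, lid
squeeze_a it knows: bend, chest, grip, knee, lid
s [0.6743 0.0581 0.0828] 0.0021 -0.21
jar_a it knows: bend, chest, grip, knee, lid
bowl it knows: bend, chest, grip, knee, lid
can it knows: bend, chest, grip, knee, lid
mug it knows: bend, chest, grip, knee, lid
brush it knows: bend, chest, grip, knee, lid
squeeze_a it knows: bend, chest, grip, knee, lid
```

>>> servo_tool --rows '[-1, 0, 0, -0.04, 5, -1, 0, 0, -0.04, 4.7, -1, 0, 0, -0.04, 0, -1, 0, 0, -0.04, 0, -1, 0, 0, -0.04, 0]'

```text
time: 1.32
position: [0.1651, 0.6023, 0.4246]
tool_rot: [0.217, 0.976, 0.0, 0.0]
ft_force: [0.3, 0.7, 0.1]
grip_width: 0.0868
grip_force: 0.0
```

>>> servo_tool --rows '[-1, 0, 0, -0.03, 0, -1, -0.038, -0.015, 0, 0, -1, -0.038, -0.015, 0, 0, -1, -0.038, -0.015, 0, 0, -1, -0.038, -0.015, 0, 0]'

```text
time: 1.73
position: [0.2782, 0.4827, 0.4528]
tool_rot: [0.216, 0.976, 0.0, 0.0]
ft_force: [0.4, 0.7, 0.1]
grip_width: 0.0874
grip_force: 0.0
```

>>> servo_tool --rows '[-1, -0.038, -0.015, 0, 0, -1, -0.038, -0.015, 0, 0, -1, -0.038, -0.015, 0, 0, -1, -0.038, -0.015, 0, 0, -1, -0.038, -0.015, 0, 0]'

```text
time: 2.15
position: [0.4189, 0.334, 0.4528]
tool_rot: [0.217, 0.976, 0.0, 0.0]
ft_force: [0.6, 0.3, -0.2]
grip_width: 0.0874
grip_force: 0.0
```

>>> servo_tool --rows '[-1, -0.038, -0.015, 0, 0, -1, -0.038, -0.015, 0, 0, -1, -0.038, -0.015, 0, 0, -1, -0.038, -0.015, 0, 0, -1, -0.038, -0.015, 0, 0]'

```text
time: 2.57
position: [0.5594, 0.1855, 0.4527]
tool_rot: [0.217, 0.976, 0.0, 0.0]
ft_force: [0.1, 1.0, 0.2]
grip_width: 0.087
grip_force: 0.0
```

>>> servo_tool --rows '[-1, -0.0335, -0.0133, 0, 0, -1, -0.0335, -0.0133, 0, 0, -1, -0.0335, -0.0133, 0, 0, -1, -0.0335, -0.0133, 0, 0, -1, -0.0334, -0.0133, 0, 0]'

```text
time: 2.98
position: [0.6828, 0.0546, 0.4525]
tool_rot: [0.217, 0.976, 0.0, -0.0]
ft_force: [0.5, 0.2, 0.3]
grip_width: 0.0872
grip_force: 0.0
```

>>> servo_tool --rows '[-1, 0, 0, 0.04, 0, -1, 0, 0, 0.04, 0, -1, 0, 0, 0.04, 0, -1, 0, 0, 0.04, 0, -1, 0, 0, 0.04, 0]'

```text
time: 3.4
position: [0.6817, 0.0559, 0.2509]
tool_rot: [0.217, 0.976, 0.0, 0.0]
ft_force: [0.2, 0.5, -0.0]
grip_width: 0.087
grip_force: 0.0
```

>>> servo_tool --rows '[-1, 0, 0, 0.04, 0, -1, 0, 0, 0.04, 0, -1, 0, 0, 0.03, 0, -1, 0, 0, 0.01, 0, -1, 0, 0, 0, 0]'

```text
time: 3.82
position: [0.6796, 0.0563, 0.129]
tool_rot: [0.217, 0.976, -0.001, -0.004]
ft_force: [0.4, -0.3, 0.3]
grip_width: 0.0869
grip_force: 0.0
```

```bash
python3 - <<'E'
from h import *
o=robot.get_obs(); print(o['time'],o['position'],o['q'],o['ft_force'])
for n in('side','top'):
    p=robot.camera(n); cv2.imwrite(f'pics/{n}2.png',p['pixels'][:,:,::-1])
    print(n,[(np.round(d['at'],4).tolist(),round(d['score'],2)) for d in robot.place_of(p,'grip')[:2]])
E
```

```text
3.8167 [0.67962577 0.05625741 0.12900176] [-8.08973341e-02  7.10656514e-01  1.35148080e+00 -2.44320091e-05
  1.08679777e+00 -1.21446154e+00] [ 0.4404534  -0.27998806  0.26293408]
side [([0.6764, 0.0575, 0.0829], 0.84)]
top [([0.6768, 0.0567, 0.0836], 0.76)]
```

View pics/top2.png

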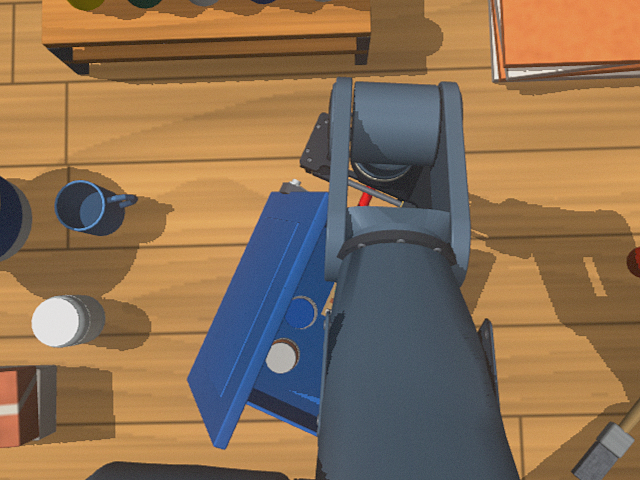

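View pics/side2.png

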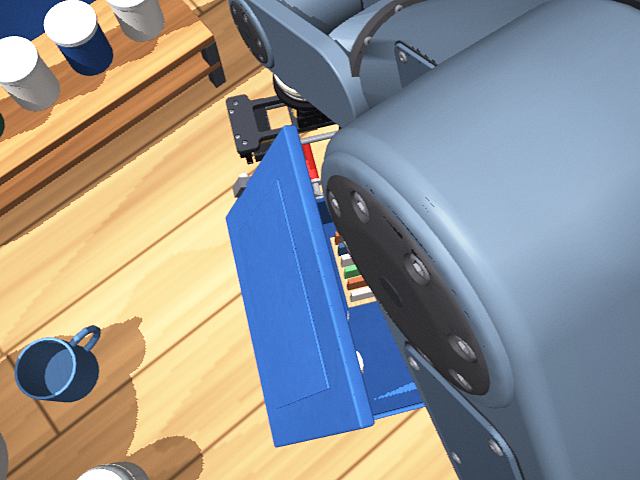

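Top: the gripper hangs over the red handle, which shows at (365,197), and the forearm's left edge is near the lid corner at (330,195). Side: gripper is beyond the lid, handle at (310,160). I'll check for settling, since the pose is off by 4 mm.

>>> servo_tool --rows '[-1, 0, 0, 0, 0, -1, 0, 0, 0, 0]'

```text
time: 4.18
position: [0.6832, 0.0561, 0.1349]
tool_rot: [0.217, 0.976, 0.0, 0.002]
ft_force: [1.3, -0.5, 0.4]
grip_width: 0.087
grip_force: 0.0
```

```bash
python3 - <<'E'
from h import *
o=robot.get_obs()
for k in('time','position','q','joint_velocities','joint_torque','ft_force','moment'): print(k,np.round(o[k],4))
print(R.from_quat(o['tool_rot']).as_matrix().round(4))
E
```

```text
time 4.1833
position [0.6832 0.0561 0.1349]
q [-0.0807  0.7038  1.3471 -0.      1.0866 -1.2145]
joint_velocities [ 0.0006  0.0072  0.0101  0.0015 -0.0025  0.0008]
joint_torque [-1.99000e-02 -5.00159e+01 -1.63518e+01 -7.60000e-03  6.75000e-02
 -1.00000e-04]
ft_force [ 1.2952 -0.4692  0.3842]
moment [-0.0582 -0.0195  0.0308]
[[-9.060e-01  4.233e-01  4.100e-03]
 [ 4.233e-01  9.060e-01 -3.000e-04]
 [-3.800e-03  1.400e-03 -1.000e+00]]
```

>>> servo_tool --rows '[-1, 0, 0, 0.014, 0, -1, 0, 0, 0.016, 0, -1, 0, 0, 0.016, 0, -1, 0, 0, 0.014, 0, -1, 0, 0, 0.0085, 0]'

```text
time: 4.6
position: [0.6815, 0.0562, 0.0631]
tool_rot: [0.217, 0.976, -0.0, -0.001]
ft_force: [-0.5, -0.8, 0.9]
grip_width: 0.0869
grip_force: 0.0
```

>>> servo_tool --rows '[0.5, 0, 0, 0, 0, 0.5, 0, 0, 0, 0, 0.5, 0, 0, 0, 0, 0.7, 0, 0, 0, 0, 0.8, 0, 0, 0, 0]' --newtons 10

```text
time: 5.02
position: [0.6827, 0.0561, 0.0651]
tool_rot: [0.217, 0.976, 0.0, 0.001]
ft_force: [-0.3, -0.1, 1.0]
grip_width: 0.0617
grip_force: 0.0
```

>>> servo_tool --rows '[1, 0, 0, 0, 0, 1, 0, 0, 0, 0, 1, 0, 0, 0, 0]' --newtons 10

```text
time: 5.27
position: [0.6821, 0.0561, 0.0644]
tool_rot: [0.217, 0.976, 0.0, 0.0]
ft_force: [0.8, -0.2, 0.2]
grip_width: 0.0416
grip_force: 0.0
```

>>> servo_tool --rows '[1, 0, 0, 0, 0, 1, 0, 0, 0, 0, 1, 0, 0, 0, 0, 1, 0, 0, 0, 0, 1, 0, 0, 0, 0]' --newtons 10

```text
time: 5.68
position: [0.6818, 0.056, 0.064]
tool_rot: [0.217, 0.976, -0.0, -0.0]
ft_force: [-0.3, 0.3, -0.4]
grip_width: 0.0158
grip_force: 10.0
```

>>> servo_tool --rows '[1, 0, 0, 0, 0, 1, 0, 0, 0, 0]'

```text
time: 5.85
position: [0.6819, 0.056, 0.064]
tool_rot: [0.217, 0.976, -0.0, -0.0]
ft_force: [-0.4, -1.0, -0.2]
grip_width: 0.0153
grip_force: 10.0
```

>>> servo_tool --rows '[1, 0, 0, 0, 0, 1, 0, 0, 0, 0]' --newtons 35

```text
time: 6.02
position: [0.6819, 0.056, 0.064]
tool_rot: [0.217, 0.976, -0.0, -0.0]
ft_force: [0.3, -0.9, -0.2]
grip_width: 0.0148
grip_force: 35.0
```

```bash
cat > arc.py <<'E'
import sys, json, os
from h import *
from scipy.optimize import least_squares
# usage: arc.py degrees rows : log the state, refit the pivot, print rows for the next bit of arc
deg,n=float(sys.argv[1]),int(sys.argv[2])
o=robot.get_obs(); yx=np.array([.4226,.9063]); k=18000.
L=json.load(open('log.json')) if os.path.exists('log.json') else []
p=np.array(o['position']); f=np.array(o['ft_force'])
L.append([p[:2]@yx,p[2],f[:2]@yx,f[2]]); json.dump(L,open('log.json','w'))
A=np.array(L); P=A[:,:2]-A[0,:2]; F=A[:,2:]
c0=np.array([-.051,-.037])
def res(v):
    d=P-v[:2]; r=np.linalg.norm(d,axis=1); fr=(F*d).sum(1)/r
    return np.r_[(r+fr/k-v[2])/.0004,(v[:2]-c0)/.003]
v=least_squares(res,[*c0,.063]).x; c,r0=v[:2],v[2]
d=P[-1]-c; r=np.linalg.norm(d); th=np.arctan2(d[1],d[0]); u=d/r; t=np.array([-u[1],u[0]])
print('t',round(o['time'],2),'th',np.degrees(th).round(2),'r',round(r*1e3,2),'r0',round(r0*1e3,2),'c mm',(c*1e3).round(2),'Fr',(F[-1]@u).round(1),'Ft',(F[-1]@t).round(1),'Fx,Fz',F[-1].round(1),'rms',np.std(res(v)[:len(L)]).round(2), 'Fy',round(float(f[:2]@[-.9063,.4226]),1),'grip',round(o['grip_width']*1e3,1))
rc=np.clip(.6*(F[-1]@u)/k,-.001,.001)   # radial relief
a=th+np.radians(deg)*np.arange(n+1)/n
q=np.c_[np.cos(a),np.sin(a)]*(r+rc*np.arange(n+1)/n)[:,None]
s=np.diff(q,axis=0)
print('rows',[x for w in s for x in (1,0,round(w[0],4),round(-w[1],4),0)])
E
python3 arc.py 5 5
```

```text
t 6.02 th 35.96 r 63.01 r0 62.97 c mm [-51. -37.] Fr -0.7 Ft 0.2 Fx,Fz [-0.7 -0.2] rms 0.0 Fy -0.7 grip 14.8
rows [1, 0, np.float64(-0.0007), np.float64(-0.0009), 0, 1, 0, np.float64(-0.0007), np.float64(-0.0009), 0, 1, 0, np.float64(-0.0007), np.float64(-0.0009), 0, 1, 0, np.float64(-0.0007), np.float64(-0.0008), 0, 1, 0, np.float64(-0.0007), np.float64(-0.0008), 0]
```

>>> servo_tool --rows '[1, 0, -0.0007, -0.0009, 0, 1, 0, -0.0007, -0.0009, 0, 1, 0, -0.0007, -0.0009, 0, 1, 0, -0.0007, -0.0008, 0, 1, 0, -0.0007, -0.0008, 0]'

```text
time: 6.43
position: [0.6807, 0.0535, 0.0676]
tool_rot: [0.217, 0.976, 0.001, 0.0]
ft_force: [4.2, 2.5, -8.7]
grip_width: 0.0147
grip_force: 35.0
```

```bash
sed -i 's/round(w\[0\],4)/float(round(w[0],4))/; s/round(-w\[1\],4)/float(round(-w[1],4))/' arc.py; python3 arc.py 5 5
```

```text
t 6.43 th 40.23 r 63.06 r0 62.94 c mm [-50.94 -37.08] Fr -2.6 Ft -9.2 Fx,Fz [ 4.  -8.7] rms 0.07 Fy -2.8 grip 14.7
rows [1, 0, -0.0007, -0.0008, 0, 1, 0, -0.0007, -0.0008, 0, 1, 0, -0.0008, -0.0008, 0, 1, 0, -0.0008, -0.0008, 0, 1, 0, -0.0008, -0.0008, 0]
```

>>> servo_tool --rows '[1, 0, -0.0007, -0.0008, 0, 1, 0, -0.0007, -0.0008, 0, 1, 0, -0.0008, -0.0008, 0, 1, 0, -0.0008, -0.0008, 0, 1, 0, -0.0008, -0.0008, 0]'

```text
time: 6.85
position: [0.6789, 0.0498, 0.0726]
tool_rot: [0.217, 0.976, 0.0, 0.0]
ft_force: [2.4, 3.3, -5.8]
grip_width: 0.0147
grip_force: 35.1
```

```bash
python3 arc.py 6 5
```

```text
t 6.85 th 45.09 r 63.32 r0 63.09 c mm [-51.67 -36.25] Fr -1.3 Ft -7.0 Fx,Fz [ 4.  -5.8] rms 0.31 Fy -0.8 grip 14.7
rows [1, 0, -0.001, -0.0009, 0, 1, 0, -0.001, -0.0009, 0, 1, 0, -0.001, -0.0009, 0, 1, 0, -0.001, -0.0009, 0, 1, 0, -0.001, -0.0008, 0]
```

>>> servo_tool --rows '[1, 0, -0.001, -0.0009, 0, 1, 0, -0.001, -0.0009, 0, 1, 0, -0.001, -0.0009, 0, 1, 0, -0.001, -0.0009, 0, 1, 0, -0.001, -0.0008, 0]'

```text
time: 7.27
position: [0.6768, 0.0453, 0.0773]
tool_rot: [0.217, 0.976, 0.0, 0.0]
ft_force: [1.5, 4.0, -3.6]
grip_width: 0.0149
grip_force: 35.1
```

```bash
python3 arc.py 7 5
```

```text
t 7.27 th 50.22 r 63.49 r0 63.3 c mm [-52.5  -35.44] Fr -0.1 Ft -5.6 Fx,Fz [ 4.3 -3.6] rms 0.33 Fy 0.4 grip 14.9
rows [1, 0, -0.0012, -0.001, 0, 1, 0, -0.0012, -0.0009, 0, 1, 0, -0.0013, -0.0009, 0, 1, 0, -0.0013, -0.0009, 0, 1, 0, -0.0013, -0.0009, 0]
```

>>> servo_tool --rows '[1, 0, -0.0012, -0.001, 0, 1, 0, -0.0012, -0.0009, 0, 1, 0, -0.0013, -0.0009, 0, 1, 0, -0.0013, -0.0009, 0, 1, 0, -0.0013, -0.0009, 0]'

```text
time: 7.68
position: [0.6741, 0.0397, 0.0823]
tool_rot: [0.217, 0.976, 0.0, 0.0]
ft_force: [1.3, 4.8, -1.5]
grip_width: 0.015
grip_force: 35.0
```

```bash
python3 arc.py 8 5; python3 - <<'E'
from h import *
for n in('side','top'):
    p=robot.camera(n); cv2.imwrite(f'pics/{n}3.png',p['pixels'][:,:,::-1])
    print(n,[(np.round(d['at'],4).tolist(),round(d['score'],2)) for d in robot.place_of(p,'grip')[:2]])
E
```

```text
t 7.68 th 56.32 r 63.9 r0 63.73 c mm [-53.51 -34.85] Fr 1.5 Ft -4.9 Fx,Fz [ 4.9 -1.5] rms 0.39 Fy 0.9 grip 15.0
rows [1, 0, -0.0015, -0.001, 0, 1, 0, -0.0015, -0.0009, 0, 1, 0, -0.0015, -0.0009, 0, 1, 0, -0.0016, -0.0008, 0, 1, 0, -0.0016, -0.0008, 0]
side []
top [([0.668, 0.0409, 0.101], 0.69)]
```

View pics/top3.png

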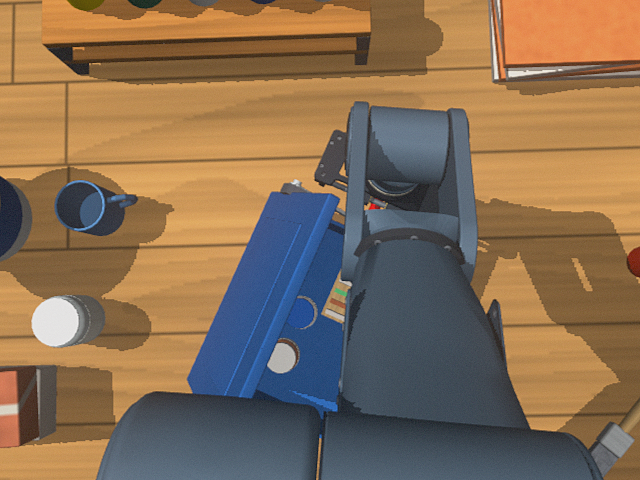

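Top: handle held in the fingers (375,205), lid corner now at (337,193), so it's just past its locked pose; the handle follows the tool.

>>> servo_tool --rows '[1, 0, -0.0015, -0.001, 0, 1, 0, -0.0015, -0.0009, 0, 1, 0, -0.0015, -0.0009, 0, 1, 0, -0.0016, -0.0008, 0, 1, 0, -0.0016, -0.0008, 0]'

```text
time: 8.3
position: [0.671, 0.033, 0.0867]
tool_rot: [0.217, 0.976, 0.001, 0.0]
ft_force: [0.1, 6.1, 3.9]
grip_width: 0.0148
grip_force: 35.0
```

```bash
python3 arc.py 8 5
```

```text
t 8.3 th 63.18 r 64.33 r0 64.4 c mm [-54.47 -34.72] Fr 6.0 Ft -3.2 Fx,Fz [5.6 3.9] rms 0.42 Fy 2.5 grip 14.8
rows [1, 0, -0.0016, -0.0008, 0, 1, 0, -0.0016, -0.0008, 0, 1, 0, -0.0016, -0.0007, 0, 1, 0, -0.0017, -0.0007, 0, 1, 0, -0.0017, -0.0006, 0]
```

>>> servo_tool --rows '[1, 0, -0.0016, -0.0008, 0, 1, 0, -0.0016, -0.0008, 0, 1, 0, -0.0016, -0.0008, 0, 1, 0, -0.0017, -0.0007, 0, 1, 0, -0.0017, -0.0006, 0]'

```text
time: 8.72
position: [0.6673, 0.0251, 0.0906]
tool_rot: [0.217, 0.976, 0.0, 0.0]
ft_force: [-0.4, 5.6, 4.8]
grip_width: 0.0151
grip_force: 35.0
```

```bash
python3 arc.py 8 5
```

```text
t 8.72 th 70.96 r 65.25 r0 65.33 c mm [-55.46 -35.03] Fr 6.1 Ft -3.1 Fx,Fz [4.9 4.8] rms 0.43 Fy 2.8 grip 15.1
rows [1, 0, -0.0017, -0.0006, 0, 1, 0, -0.0017, -0.0006, 0, 1, 0, -0.0018, -0.0005, 0, 1, 0, -0.0018, -0.0005, 0, 1, 0, -0.0018, -0.0004, 0]
```

>>> servo_tool --rows '[1, 0, -0.0017, -0.0007, 0, 1, 0, -0.0017, -0.0006, 0, 1, 0, -0.0018, -0.0006, 0, 1, 0, -0.0018, -0.0005, 0, 1, 0, -0.0018, -0.0004, 0]'

```text
time: 9.13
position: [0.6631, 0.0163, 0.0923]
tool_rot: [0.217, 0.976, -0.0, -0.0]
ft_force: [-2.4, 2.6, 3.4]
grip_width: 0.015
grip_force: 35.0
```

```bash
python3 arc.py 8 5
```

```text
t 9.13 th 80.71 r 63.31 r0 63.84 c mm [-54.19 -34.16] Fr 3.6 Ft -0.8 Fx,Fz [1.4 3.4] rms 0.66 Fy 3.3 grip 15.0
rows [1, 0, -0.0017, -0.0003, 0, 1, 0, -0.0018, -0.0002, 0, 1, 0, -0.0018, -0.0002, 0, 1, 0, -0.0018, -0.0001, 0, 1, 0, -0.0018, -0.0001, 0]
```

>>> servo_tool --rows '[1, 0, -0.0017, -0.0003, 0, 1, 0, -0.0018, -0.0002, 0, 1, 0, -0.0018, -0.0002, 0, 1, 0, -0.0018, -0.0001, 0, 1, 0, -0.0018, -0.0001, 0]'

```text
time: 9.55
position: [0.6592, 0.0084, 0.0927]
tool_rot: [0.217, 0.976, -0.0, -0.001]
ft_force: [-2.0, 2.1, -0.4]
grip_width: 0.0149
grip_force: 35.0
```

```bash
python3 arc.py 8 5
```

```text
t 9.55 th 90.04 r 61.39 r0 61.81 c mm [-52.72 -32.69] Fr -0.4 Ft -1.1 Fx,Fz [ 1.1 -0.4] rms 0.8 Fy 2.7 grip 14.9
rows [1, 0, -0.0017, 0.0, 0, 1, 0, -0.0017, 0.0001, 0, 1, 0, -0.0017, 0.0001, 0, 1, 0, -0.0017, 0.0002, 0, 1, 0, -0.0017, 0.0002, 0]
```

>>> servo_tool --rows '[1, 0, -0.0017, 0.0, 0, 1, 0, -0.0017, 0.0001, 0, 1, 0, -0.0017, 0.0001, 0, 1, 0, -0.0017, 0.0002, 0, 1, 0, -0.0017, 0.0002, 0]'

```text
time: 9.97
position: [0.6557, 0.0009, 0.0922]
tool_rot: [0.217, 0.976, -0.0, -0.001]
ft_force: [-3.4, 1.1, 0.8]
grip_width: 0.0146
grip_force: 35.0
```

```bash
python3 arc.py 8 5;  python3 - <<'E'
from h import *
p=robot.camera('top'); cv2.imwrite('pics/top4.png',p['pixels'][:,:,::-1])
E
```

```text
t 9.97 th 98.15 r 61.08 r0 61.26 c mm [-52.37 -32.25] Fr 0.8 Ft 0.4 Fx,Fz [-0.5  0.8] rms 0.76 Fy 3.5 grip 14.6
rows [1, 0, -0.0017, 0.0003, 0, 1, 0, -0.0017, 0.0003, 0, 1, 0, -0.0017, 0.0004, 0, 1, 0, -0.0017, 0.0004, 0, 1, 0, -0.0016, 0.0004, 0]
```

View pics/top4.png

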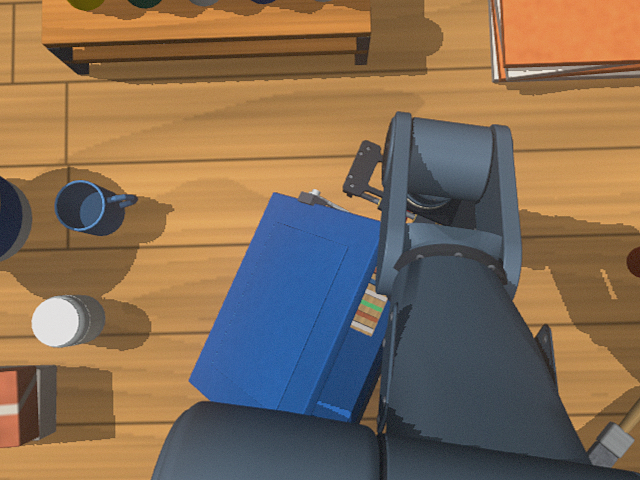

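Top: lid is lowering (front corner at (382,225)), handle still gripped behind the wrist near (385,205).

>>> servo_tool --rows '[1, 0, -0.0017, 0.0003, 0, 1, 0, -0.0017, 0.0003, 0, 1, 0, -0.0017, 0.0004, 0, 1, 0, -0.0017, 0.0004, 0, 1, 0, -0.0016, 0.0004, 0]'

```text
time: 10.43
position: [0.6521, -0.0066, 0.0905]
tool_rot: [0.217, 0.976, -0.0, -0.001]
ft_force: [-3.4, 0.6, -1.3]
grip_width: 0.0152
grip_force: 35.0
```

```bash
python3 arc.py 8 5
```

```text
t 10.43 th 106.35 r 60.99 r0 61.01 c mm [-52.22 -32.02] Fr -1.0 Ft 1.2 Fx,Fz [-0.9 -1.3] rms 0.71 Fy 3.3 grip 15.2
rows [1, 0, -0.0016, 0.0005, 0, 1, 0, -0.0016, 0.0006, 0, 1, 0, -0.0016, 0.0006, 0, 1, 0, -0.0016, 0.0006, 0, 1, 0, -0.0016, 0.0007, 0]
```

>>> servo_tool --rows '[1, 0, -0.0016, 0.0005, 0, 1, 0, -0.0016, 0.0006, 0, 1, 0, -0.0016, 0.0006, 0, 1, 0, -0.0016, 0.0006, 0, 1, 0, -0.0016, 0.0007, 0]'

```text
time: 10.85
position: [0.6486, -0.0138, 0.0875]
tool_rot: [0.217, 0.976, -0.0, -0.001]
ft_force: [-4.1, 0.3, -0.4]
grip_width: 0.0148
grip_force: 35.0
```

```bash
python3 arc.py 8 5
```

```text
t 10.85 th 114.46 r 60.85 r0 60.9 c mm [-52.16 -31.92] Fr 0.2 Ft 1.5 Fx,Fz [-1.5 -0.4] rms 0.68 Fy 3.9 grip 14.8
rows [1, 0, -0.0015, 0.0007, 0, 1, 0, -0.0015, 0.0008, 0, 1, 0, -0.0015, 0.0008, 0, 1, 0, -0.0015, 0.0008, 0, 1, 0, -0.0014, 0.0009, 0]
```

>>> servo_tool --rows '[1, 0, -0.0015, 0.0007, 0, 1, 0, -0.0015, 0.0008, 0, 1, 0, -0.0015, 0.0008, 0, 1, 0, -0.0015, 0.0008, 0, 1, 0, -0.0014, 0.0009, 0]'

```text
time: 11.27
position: [0.6456, -0.0205, 0.0834]
tool_rot: [0.217, 0.976, -0.0, -0.001]
ft_force: [-4.3, 0.1, -2.4]
grip_width: 0.0152
grip_force: 35.0
```

```bash
python3 arc.py 8 5
```

```text
t 11.27 th 122.51 r 60.71 r0 60.73 c mm [-52.08 -31.75] Fr -1.1 Ft 2.8 Fx,Fz [-1.8 -2.4] rms 0.65 Fy 3.9 grip 15.2
rows [1, 0, -0.0014, 0.0009, 0, 1, 0, -0.0014, 0.001, 0, 1, 0, -0.0014, 0.001, 0, 1, 0, -0.0013, 0.0011, 0, 1, 0, -0.0013, 0.0011, 0]
```

>>> servo_tool --rows '[1, 0, -0.0014, 0.0009, 0, 1, 0, -0.0014, 0.001, 0, 1, 0, -0.0014, 0.001, 0, 1, 0, -0.0013, 0.0011, 0, 1, 0, -0.0013, 0.0011, 0]'

```text
time: 11.68
position: [0.6426, -0.0267, 0.0782]
tool_rot: [0.217, 0.976, -0.0, -0.001]
ft_force: [-5.0, 0.2, -1.4]
grip_width: 0.015
grip_force: 35.0
```

```bash
python3 arc.py 6 5
```

```text
t 11.68 th 130.79 r 60.59 r0 60.65 c mm [-52.04 -31.67] Fr 0.1 Ft 2.4 Fx,Fz [-1.9 -1.4] rms 0.62 Fy 4.6 grip 15.0
rows [1, 0, -0.001, 0.0008, 0, 1, 0, -0.0009, 0.0009, 0, 1, 0, -0.0009, 0.0009, 0, 1, 0, -0.0009, 0.0009, 0, 1, 0, -0.0009, 0.0009, 0]
```

>>> servo_tool --rows '[1, 0, -0.001, 0.0008, 0, 1, 0, -0.0009, 0.0009, 0, 1, 0, -0.0009, 0.0009, 0, 1, 0, -0.0009, 0.0009, 0, 1, 0, -0.0009, 0.0009, 0]'

```text
time: 12.1
position: [0.6408, -0.0308, 0.0738]
tool_rot: [0.217, 0.976, -0.0, -0.001]
ft_force: [-5.1, 0.2, -2.4]
grip_width: 0.015
grip_force: 35.0
```

```bash
python3 arc.py 5 5; python3 - <<'E'
from h import *
p=robot.camera('side'); cv2.imwrite('pics/side5.png',p['pixels'][:,:,::-1])
E
```

```text
t 12.1 th 136.88 r 60.39 r0 60.5 c mm [-51.99 -31.51] Fr -0.3 Ft 3.1 Fx,Fz [-1.9 -2.4] rms 0.6 Fy 4.7 grip 15.0
rows [1, 0, -0.0007, 0.0008, 0, 1, 0, -0.0007, 0.0008, 0, 1, 0, -0.0007, 0.0008, 0, 1, 0, -0.0007, 0.0008, 0, 1, 0, -0.0007, 0.0008, 0]
```

View pics/side5.png

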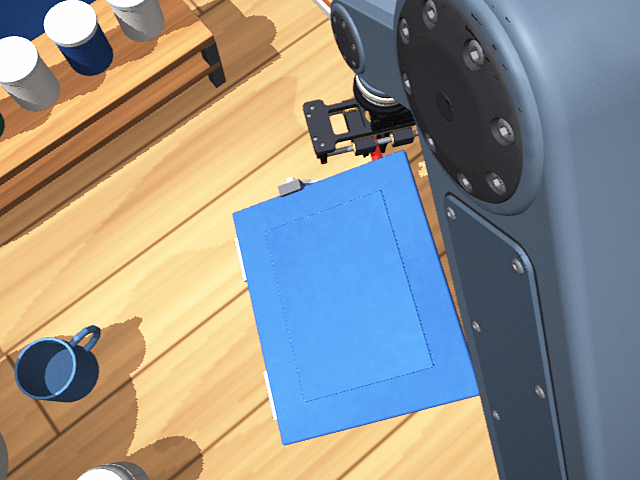

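Side: lid nearly flat, front corners at (405,152) and (479,395), handle gripped at (378,155).

>>> servo_tool --rows '[1, 0, -0.0007, 0.0008, 0, 1, 0, -0.0007, 0.0008, 0, 1, 0, -0.0007, 0.0008, 0, 1, 0, -0.0007, 0.0008, 0, 1, 0, -0.0007, 0.0008, 0]'

```text
time: 12.57
position: [0.6393, -0.034, 0.0698]
tool_rot: [0.217, 0.976, -0.0, -0.001]
ft_force: [-4.6, -0.1, -2.7]
grip_width: 0.0145
grip_force: 35.0
```

```bash
cat > lid.py <<'E'
from h import *
from scipy.optimize import brentq
# lid angle: project lid's top front right corner for a range of angles, compare with its outline
p=robot.camera('side')
m=robot.outline_of(p,'lid')[0]['region'].astype(np.uint8)
c=max(cv2.findContours(m,0,2)[0],key=cv2.contourArea)
org=np.array([.4836,.146,0]); X=np.array([.4226,.9063,0]); Y=np.array([-.9063,.4226,0]); Z=np.array([0,0,1.])
def hull(a):
    pts=[org+.12*X+.11*Z+(-np.cos(a)*l-np.sin(a)*h)*X+(np.sin(a)*l*1+np.cos(a)*h)*Z+y*Y if False else org+.12*X+.11*Z+(-np.cos(a)*l+np.sin(a)*h)*X+(np.sin(a)*l+np.cos(a)*h)*Z+y*Y for l in(-.001,.243) for h in(0,.016) for y in(-.152,.152)]
    q=cv2.projectPoints(np.array(pts),np.array(p['rvec'],float),np.array(p['tvec'],float),np.array(p['intrinsics'],float),None)[0]
    w=np.zeros_like(m); cv2.fillConvexPoly(w,cv2.convexHull(q.astype(np.float32)).astype(np.int32),1); return w
m2=cv2.drawContours(np.zeros_like(m),[c],-1,1,-1)
r=[(round((hull(a)!=m2).sum()/m2.sum(),4),round(a,3)) for a in np.arange(0,.4,.02)]
print(sorted(r)[:4])
E
python3 arc.py 4 5; python3 lid.py
```

```text
t 12.57 th 141.93 r 60.45 r0 60.48 c mm [-51.98 -31.49] Fr -0.0 Ft 3.4 Fx,Fz [-2.1 -2.7] rms 0.58 Fy 4.1 grip 14.5
rows [1, 0, -0.0005, 0.0007, 0, 1, 0, -0.0005, 0.0007, 0, 1, 0, -0.0005, 0.0007, 0, 1, 0, -0.0005, 0.0007, 0, 1, 0, -0.0005, 0.0007, 0]
[(np.float64(0.0315), np.float64(0.2)), (np.float64(0.0327), np.float64(0.24)), (np.float64(0.0329), np.float64(0.22)), (np.float64(0.0336), np.float64(0.26))]
```

>>> servo_tool --rows '[1, 0, -0.0005, 0.0007, 0, 1, 0, -0.0005, 0.0007, 0, 1, 0, -0.0005, 0.0007, 0, 1, 0, -0.0005, 0.0007, 0, 1, 0, -0.0005, 0.0007, 0]'

```text
time: 13.08
position: [0.6381, -0.0363, 0.0662]
tool_rot: [0.217, 0.976, -0.0, -0.001]
ft_force: [-5.8, -0.1, -2.5]
grip_width: 0.0151
grip_force: 35.0
```

```bash
python3 arc.py 4 5; python3 lid.py
```

```text
t 13.08 th 146.08 r 60.45 r0 60.48 c mm [-51.98 -31.49] Fr 0.7 Ft 3.5 Fx,Fz [-2.5 -2.5] rms 0.56 Fy 5.2 grip 15.1
rows [1, 0, -0.0005, 0.0007, 0, 1, 0, -0.0005, 0.0007, 0, 1, 0, -0.0005, 0.0007, 0, 1, 0, -0.0004, 0.0007, 0, 1, 0, -0.0004, 0.0007, 0]
[(np.float64(0.0288), np.float64(0.14)), (np.float64(0.0295), np.float64(0.12)), (np.float64(0.0301), np.float64(0.16)), (np.float64(0.0304), np.float64(0.18))]
```

>>> servo_tool --rows '[1, 0, -0.0005, 0.0007, 0, 1, 0, -0.0005, 0.0007, 0, 1, 0, -0.0005, 0.0007, 0, 1, 0, -0.0004, 0.0007, 0, 1, 0, -0.0004, 0.0007, 0]'

```text
time: 13.6
position: [0.6371, -0.0384, 0.0627]
tool_rot: [0.217, 0.976, -0.0, -0.001]
ft_force: [-5.0, -0.9, -3.4]
grip_width: 0.0149
grip_force: 35.0
```

```bash
python3 arc.py 3 5; python3 lid.py
```

```text
t 13.6 th 150.03 r 60.66 r0 60.56 c mm [-52.   -31.59] Fr 0.9 Ft 4.4 Fx,Fz [-2.9 -3.4] rms 0.56 Fy 4.1 grip 14.9
rows [1, 0, -0.0003, 0.0005, 0, 1, 0, -0.0003, 0.0006, 0, 1, 0, -0.0003, 0.0006, 0, 1, 0, -0.0003, 0.0006, 0, 1, 0, -0.0003, 0.0006, 0]
[(np.float64(0.0292), np.float64(0.1)), (np.float64(0.0314), np.float64(0.12)), (np.float64(0.0338), np.float64(0.08)), (np.float64(0.0344), np.float64(0.14))]
```

>>> servo_tool --rows '[1, 0, -0.0003, 0.0005, 0, 1, 0, -0.0003, 0.0006, 0, 1, 0, -0.0003, 0.0006, 0, 1, 0, -0.0003, 0.0006, 0, 1, 0, -0.0003, 0.0006, 0]'

```text
time: 14.12
position: [0.6365, -0.0398, 0.0598]
tool_rot: [0.217, 0.976, -0.0, -0.001]
ft_force: [-4.9, 0.7, -2.7]
grip_width: 0.0154
grip_force: 35.0
```

```bash
python3 arc.py 2 5; python3 lid.py
```

```text
t 14.12 th 153.12 r 60.57 r0 60.57 c mm [-52.   -31.59] Fr 0.1 Ft 3.0 Fx,Fz [-1.5 -2.7] rms 0.54 Fy 4.7 grip 15.4
rows [1, 0, -0.0002, 0.0004, 0, 1, 0, -0.0002, 0.0004, 0, 1, 0, -0.0002, 0.0004, 0, 1, 0, -0.0002, 0.0004, 0, 1, 0, -0.0002, 0.0004, 0]
[(np.float64(0.0279), np.float64(0.06)), (np.float64(0.0305), np.float64(0.04)), (np.float64(0.0324), np.float64(0.08)), (np.float64(0.0331), np.float64(0.1))]
```

>>> servo_tool --rows '[1, 0, -0.0002, 0.0004, 0, 1, 0, -0.0002, 0.0004, 0, 1, 0, -0.0002, 0.0004, 0, 1, 0, -0.0002, 0.0004, 0, 1, 0, -0.0002, 0.0004, 0]'

```text
time: 14.63
position: [0.636, -0.0407, 0.0577]
tool_rot: [0.217, 0.976, -0.0, -0.001]
ft_force: [-5.1, -0.4, -3.4]
grip_width: 0.0152
grip_force: 35.0
```

```bash
python3 arc.py 2 5; python3 lid.py
```

```text
t 14.63 th 155.24 r 60.62 r0 60.6 c mm [-52.01 -31.63] Fr 0.9 Ft 4.1 Fx,Fz [-2.5 -3.4] rms 0.53 Fy 4.4 grip 15.2
rows [1, 0, -0.0002, 0.0004, 0, 1, 0, -0.0002, 0.0004, 0, 1, 0, -0.0002, 0.0004, 0, 1, 0, -0.0002, 0.0004, 0, 1, 0, -0.0002, 0.0004, 0]
[(np.float64(0.0329), np.float64(0.06)), (np.float64(0.0341), np.float64(0.04)), (np.float64(0.0361), np.float64(0.1)), (np.float64(0.0365), np.float64(0.08))]
```

Rely now on tangential force (currently +4 N, lid still carried); seating shows as it dropping below zero.

>>> servo_tool --rows '[1, 0, -0.0002, 0.0004, 0, 1, 0, -0.0002, 0.0004, 0, 1, 0, -0.0002, 0.0004, 0, 1, 0, -0.0002, 0.0004, 0, 1, 0, -0.0002, 0.0004, 0]'

```text
time: 15.15
position: [0.6357, -0.0414, 0.0558]
tool_rot: [0.217, 0.976, -0.0, -0.001]
ft_force: [-6.8, 0.8, -1.4]
grip_width: 0.0155
grip_force: 35.0
```

```bash
python3 arc.py 1.5 5
```

```text
t 15.15 th 157.22 r 60.6 r0 60.62 c mm [-52.01 -31.65] Fr 1.4 Ft 2.1 Fx,Fz [-2.1 -1.4] rms 0.52 Fy 6.5 grip 15.5
rows [1, 0, -0.0001, 0.0003, 0, 1, 0, -0.0001, 0.0003, 0, 1, 0, -0.0001, 0.0003, 0, 1, 0, -0.0001, 0.0003, 0, 1, 0, -0.0001, 0.0003, 0]
```

>>> servo_tool --rows '[1, 0, -0.0001, 0.0003, 0, 1, 0, -0.0001, 0.0003, 0, 1, 0, -0.0001, 0.0003, 0, 1, 0, -0.0001, 0.0003, 0]'

```text
time: 15.48
position: [0.6354, -0.0419, 0.0546]
tool_rot: [0.217, 0.976, -0.0, -0.001]
ft_force: [-5.1, 0.1, -1.9]
grip_width: 0.0147
grip_force: 35.0
```

```bash
python3 arc.py 1.5 5; python3 lid.py
```

```text
t 15.48 th 158.4 r 60.68 r0 60.65 c mm [-52.02 -31.69] Fr 1.2 Ft 2.5 Fx,Fz [-2.1 -1.9] rms 0.52 Fy 4.6 grip 14.7
rows [1, 0, -0.0001, 0.0003, 0, 1, 0, -0.0001, 0.0003, 0, 1, 0, -0.0001, 0.0003, 0, 1, 0, -0.0001, 0.0003, 0, 1, 0, -0.0001, 0.0003, 0]Traceback (most recent call last):
  File "lid.py", line 5, in <module>
    m=robot.outline_of(p,'lid')[0]['region'].astype(np.uint8)
      ~~~~~~~~~~~~~~~~~~~~~~~~~^^^
IndexError: list index out of range
```

>>> servo_tool --rows '[1, 0, -0.0001, 0.0003, 0, 1, 0, -0.0001, 0.0003, 0, 1, 0, -0.0001, 0.0003, 0, 1, 0, 0, 0, 0]'

```text
time: 15.92
position: [0.6352, -0.0423, 0.0536]
tool_rot: [0.217, 0.976, -0.0, -0.001]
ft_force: [-4.9, -0.7, -2.4]
grip_width: 0.0148
grip_force: 35.0
```

```bash
python3 arc.py 1.5 5; python3 lid.py
```

```text
t 15.92 th 159.4 r 60.72 r0 60.68 c mm [-52.02 -31.73] Fr 1.7 Ft 3.2 Fx,Fz [-2.7 -2.4] rms 0.51 Fy 4.2 grip 14.8
rows [1, 0, -0.0001, 0.0003, 0, 1, 0, -0.0001, 0.0003, 0, 1, 0, -0.0001, 0.0003, 0, 1, 0, -0.0001, 0.0003, 0, 1, 0, -0.0001, 0.0003, 0]
[(np.float64(0.0307), np.float64(0.0)), (np.float64(0.0386), np.float64(0.02)), (np.float64(0.0447), np.float64(0.04)), (np.float64(0.0492), np.float64(0.06))]
```

>>> servo_tool --rows '[1, 0, -0.0001, 0.0003, 0, 1, 0, -0.0001, 0.0003, 0, 1, 0, -0.0001, 0.0003, 0, 1, 0, 0, 0, 0]'

```text
time: 16.35
position: [0.635, -0.0427, 0.0526]
tool_rot: [0.217, 0.976, -0.0, -0.001]
ft_force: [-5.6, -0.8, -3.2]
grip_width: 0.0151
grip_force: 35.0
```

```bash
python3 arc.py 1 4
```

```text
t 16.35 th 160.38 r 60.8 r0 60.72 c mm [-52.03 -31.78] Fr 1.8 Ft 4.1 Fx,Fz [-3.1 -3.2] rms 0.51 Fy 4.8 grip 15.1
rows [1, 0, -0.0001, 0.0002, 0, 1, 0, -0.0001, 0.0002, 0, 1, 0, -0.0001, 0.0002, 0, 1, 0, -0.0001, 0.0002, 0]
```

>>> servo_tool --rows '[1, 0, -0.0001, 0.0003, 0, 1, 0, -0.0001, 0.0003, 0, 1, 0, -0.0001, 0.0003, 0, 1, 0, 0, 0, 0]'

```text
time: 16.68
position: [0.6349, -0.043, 0.0518]
tool_rot: [0.217, 0.976, -0.0, -0.001]
ft_force: [-5.0, -1.3, -4.0]
grip_width: 0.0153
grip_force: 35.0
```

```bash
python3 arc.py 1 4
```

```text
t 16.68 th 161.22 r 60.81 r0 60.76 c mm [-52.03 -31.82] Fr 1.8 Ft 4.8 Fx,Fz [-3.3 -4. ] rms 0.51 Fy 4.0 grip 15.3
rows [1, 0, -0.0001, 0.0002, 0, 1, 0, -0.0001, 0.0002, 0, 1, 0, -0.0001, 0.0002, 0, 1, 0, -0.0001, 0.0002, 0]
```

>>> servo_tool --rows '[1, 0, -0.0001, 0.0003, 0, 1, 0, -0.0001, 0.0003, 0, 1, 0, -0.0001, 0.0003, 0, 1, 0, 0, 0, 0]'

```text
time: 17.02
position: [0.6351, -0.0429, 0.0512]
tool_rot: [0.217, 0.976, -0.0, -0.001]
ft_force: [-5.5, 0.2, -1.4]
grip_width: 0.0146
grip_force: 35.0
```

```bash
python3 arc.py 1 4; python3 lid.py
```

```text
t 17.02 th 161.69 r 60.44 r0 60.72 c mm [-52.03 -31.78] Fr 1.6 Ft 1.9 Fx,Fz [-2.1 -1.4] rms 0.51 Fy 5.0 grip 14.6
rows [1, 0, -0.0001, 0.0002, 0, 1, 0, -0.0001, 0.0002, 0, 1, 0, -0.0001, 0.0002, 0, 1, 0, -0.0001, 0.0002, 0]
[(np.float64(0.0351), np.float64(0.0)), (np.float64(0.0475), np.float64(0.02)), (np.float64(0.055), np.float64(0.04)), (np.float64(0.0596), np.float64(0.06))]
```

>>> servo_tool --rows '[1, 0, -0.0001, 0.0002, 0, 1, 0, 0, 0.0002, 0, 1, 0, 0, 0, 0]'

```text
time: 17.37
position: [0.6351, -0.0428, 0.051]
tool_rot: [0.217, 0.976, 0.0, -0.001]
ft_force: [-5.0, 0.7, -0.6]
grip_width: 0.0151
grip_force: 35.0
```

```bash
python3 arc.py 1 4
```

```text
t 17.37 th 161.92 r 60.29 r0 60.67 c mm [-52.02 -31.71] Fr 1.3 Ft 1.0 Fx,Fz [-1.5 -0.6] rms 0.52 Fy 4.8 grip 15.1
rows [1, 0, -0.0001, 0.0002, 0, 1, 0, -0.0001, 0.0002, 0, 1, 0, -0.0001, 0.0002, 0, 1, 0, -0.0001, 0.0002, 0]
```

>>> servo_tool --rows '[1, 0, 0, 0.0002, 0, 1, 0, 0, 0.0002, 0, 1, 0, 0, 0, 0]'

```text
time: 17.62
position: [0.6352, -0.0427, 0.0508]
tool_rot: [0.217, 0.976, 0.0, -0.001]
ft_force: [-5.3, 0.8, -0.3]
grip_width: 0.0149
grip_force: 35.0
```

```bash
python3 arc.py 1 4
```

```text
t 17.62 th 162.15 r 60.15 r0 60.61 c mm [-52.02 -31.64] Fr 1.4 Ft 0.8 Fx,Fz [-1.5 -0.3] rms 0.54 Fy 5.1 grip 14.9
rows [1, 0, -0.0001, 0.0002, 0, 1, 0, -0.0001, 0.0002, 0, 1, 0, -0.0001, 0.0002, 0, 1, 0, -0.0001, 0.0002, 0]
```

>>> servo_tool --rows '[1, 0, 0, 0.0002, 0, 1, 0, 0, 0.0002, 0, 1, 0, 0, 0.0002, 0, 1, 0, 0, 0, 0]'

```text
time: 17.95
position: [0.6353, -0.0427, 0.0505]
tool_rot: [0.217, 0.976, 0.0, -0.0]
ft_force: [-5.6, 1.9, 1.6]
grip_width: 0.0151
grip_force: 35.0
```

```bash
python3 arc.py 1 4;  python3 lid.py
```

```text
t 17.95 th 162.49 r 59.94 r0 60.54 c mm [-52.01 -31.55] Fr 1.1 Ft -1.3 Fx,Fz [-0.6  1.6] rms 0.59 Fy 5.9 grip 15.1
rows [1, 0, -0.0001, 0.0002, 0, 1, 0, -0.0001, 0.0002, 0, 1, 0, -0.0001, 0.0002, 0, 1, 0, -0.0001, 0.0002, 0]
[(np.float64(0.0346), np.float64(0.0)), (np.float64(0.047), np.float64(0.02)), (np.float64(0.0545), np.float64(0.04)), (np.float64(0.059), np.float64(0.06))]
```

>>> servo_tool --rows '[1, 0, 0, 0.0002, 0, 1, 0, 0, 0.0002, 0, 1, 0, 0, 0.0002, 0, 1, 0, 0, 0, 0]'

```text
time: 18.38
position: [0.6354, -0.0425, 0.0499]
tool_rot: [0.217, 0.976, 0.0, -0.0]
ft_force: [-5.6, 1.5, 1.2]
grip_width: 0.0151
grip_force: 35.0
```

```bash
python3 arc.py 1 4
```

```text
t 18.38 th 163.08 r 59.56 r0 60.44 c mm [-52.   -31.43] Fr 1.3 Ft -0.8 Fx,Fz [-1.   1.2] rms 0.69 Fy 5.7 grip 15.1
rows [1, 0, -0.0001, 0.0002, 0, 1, 0, -0.0001, 0.0002, 0, 1, 0, -0.0001, 0.0002, 0, 1, 0, -0.0001, 0.0002, 0]
```

```bash
python3 - <<'E'
from h import *
ims=[]
org=np.array([.4836,.146,0]); X=np.array([.4226,.9063,0]); Y=np.array([-.9063,.4226,0]); Z=np.array([0,0,1.])
for n in('side','top'):
    p=robot.camera(n); im=cv2.resize(p['pixels'][:,:,::-1],None,fx=2,fy=2,interpolation=cv2.INTER_CUBIC)
    pts=np.array([org-.122*X+.126*Z-.152*Y,org-.122*X+.126*Z+.152*Y,org+.12*X+.126*Z+.152*Y,org+.12*X+.126*Z-.152*Y])
    q=cv2.projectPoints(pts,np.array(p['rvec'],float),np.array(p['tvec'],float),np.array(p['intrinsics'],float),None)[0].reshape(-1,2)
    print(n,q.round(1).tolist())
    c=(2*q[0]).astype(int); x0=max(0,min(c[0]-230,1280-400)); y0=max(0,min(c[1]-200,960-560)); ims.append(im[y0:y0+560,x0:x0+400]); print(x0,y0)
    print([(np.round(d['at'],4).tolist(),round(d['score'],2)) for d in robot.place_of(p,'grip')[:1]])
cv2.imwrite('pics/seat.png',np.hstack(ims))
E
```

```text
side [[407.8, 168.5], [479.1, 390.3], [287.1, 441.5], [234.9, 209.3]]
585 137
[([0.6297, -0.0415, 0.0654], 0.79)]
top [[431.4, 258.4], [348.4, 454.5], [194.3, 384.7], [279.3, 193.1]]
632 316
[]
```

View pics/seat.png

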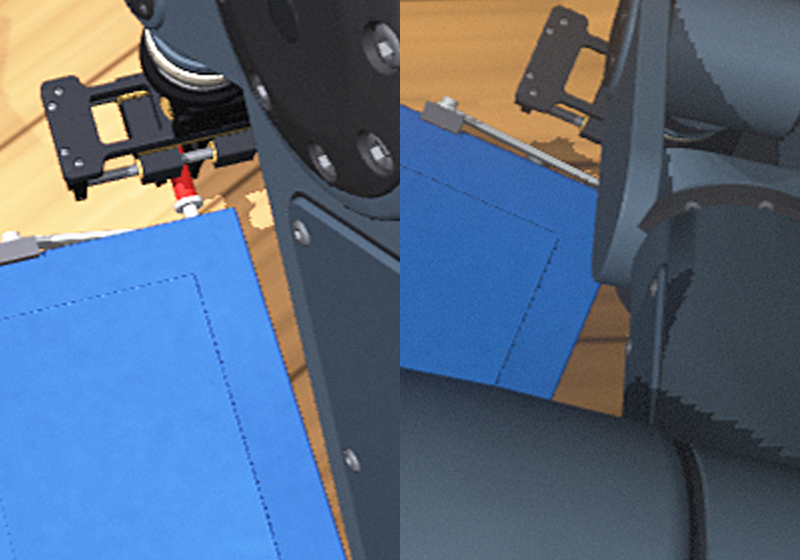

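Side half: lid corner at full-frame (409.5,172.5), against a predicted shut position of (408,168.5), so shut within calibration; handle still pinched. One more small press to confirm the seat by force.

>>> servo_tool --rows '[1, 0, 0, 0.0002, 0, 1, 0, 0, 0.0002, 0, 1, 0, 0, 0.0002, 0, 1, 0, 0, 0, 0]'

```text
time: 18.92
position: [0.6355, -0.0425, 0.0496]
tool_rot: [0.217, 0.976, 0.0, -0.0]
ft_force: [-5.3, 1.7, 2.2]
grip_width: 0.0148
grip_force: 35.0
```

```bash
python3 arc.py 1 4;python3 arc.py 1 4; python3 lid.py;python3 arc.py 1 4
```

```text
t 18.92 th 163.45 r 59.37 r0 60.33 c mm [-51.99 -31.3 ] Fr 1.2 Ft -1.9 Fx,Fz [-0.7  2.2] rms 0.8 Fy 5.5 grip 14.8
rows [1, 0, -0.0001, 0.0002, 0, 1, 0, -0.0001, 0.0002, 0, 1, 0, -0.0001, 0.0002, 0, 1, 0, -0.0001, 0.0002, 0]
t 18.92 th 163.55 r 59.35 r0 60.25 c mm [-51.98 -31.19] Fr 1.2 Ft -1.9 Fx,Fz [-0.7  2.2] rms 0.87 Fy 5.5 grip 14.8
rows [1, 0, -0.0001, 0.0002, 0, 1, 0, -0.0001, 0.0002, 0, 1, 0, -0.0001, 0.0002, 0, 1, 0, -0.0001, 0.0002, 0]
[(np.float64(0.0348), np.float64(0.0)), (np.float64(0.0454), np.float64(0.02)), (np.float64(0.0512), np.float64(0.04)), (np.float64(0.0557), np.float64(0.06))]
t 19.02 th 163.65 r 59.3 r0 60.17 c mm [-51.98 -31.09] Fr 1.4 Ft -2.3 Fx,Fz [-0.7  2.6] rms 0.92 Fy 5.7 grip 14.8
rows [1, 0, -0.0001, 0.0002, 0, 1, 0, -0.0001, 0.0002, 0, 1, 0, -0.0001, 0.0002, 0, 1, 0, -0.0001, 0.0002, 0]
```

Seated: the handle now turns about the upper pivot (drift to +x), and force has gone from +4.8 to −2 N. Release.

>>> servo_tool --rows '[1, 0, 0, 0, 0, 1, 0, 0, 0, 0, 1, 0, 0, 0, 0]' --newtons 10

```text
time: 19.27
position: [0.6359, -0.0426, 0.0492]
tool_rot: [0.217, 0.976, 0.0, 0.0]
ft_force: [-4.2, 3.9, 0.3]
grip_width: 0.0157
grip_force: 10.0
```

>>> servo_tool --rows '[1, 0, 0, 0, 0, 1, 0, 0, 0, 0, 0.4, 0, 0, 0, 0, 0.4, 0, 0, 0, 0, 0.4, 0, 0, 0, 0]' --newtons 3

```text
time: 19.68
position: [0.6379, -0.044, 0.0497]
tool_rot: [0.217, 0.976, -0.0, 0.003]
ft_force: [0.0, -0.3, -0.4]
grip_width: 0.0245
grip_force: 0.0
```

>>> servo_tool --rows '[0.2, 0, 0, 0, 0, 0.2, 0, 0, 0, 0, 0.2, 0, 0, 0, 0, 0.2, 0, 0, 0, 0]'

```text
time: 20.02
position: [0.6359, -0.0432, 0.049]
tool_rot: [0.217, 0.976, -0.0, 0.0]
ft_force: [-0.1, -0.3, -0.5]
grip_width: 0.0337
grip_force: 0.0
```

>>> servo_tool --rows '[-0.2, 0, 0, 0, 0, -0.2, 0, 0, 0, 0, -0.2, 0, 0, -0.004, 0, -0.2, 0, 0, -0.01, 0, -0.2, 0, 0, -0.015, 0]'

```text
time: 20.43
position: [0.6346, -0.0428, 0.0776]
tool_rot: [0.217, 0.976, 0.0, -0.001]
ft_force: [0.1, -0.6, -0.4]
grip_width: 0.0509
grip_force: 0.0
```

>>> servo_tool --rows '[-0.2, 0, 0, -0.02, 0, -0.2, 0, 0, -0.025, 0, -0.2, 0, 0, -0.025, 0, -0.2, 0, 0, -0.025, 0, -0.2, 0, 0, -0.015, 0]'

```text
time: 20.85
position: [0.637, -0.0432, 0.1921]
tool_rot: [0.217, 0.976, -0.0, 0.003]
ft_force: [-0.1, 0.3, -0.1]
grip_width: 0.0523
grip_force: 0.0
```

```bash
python3 lid.py; python3 - <<'E'
from h import *
o=robot.get_obs(); print(o['time'],o['position'],o['ft_force'])
for n in('side','top'):
    p=robot.camera(n); print([(np.round(d['at'],4).tolist(),round(d['score'],2)) for d in robot.place_of(p,'grip')[:1]])
    if n=='side': cv2.imwrite('pics/end.png',p['pixels'][:,:,::-1])
E
```

```text
[(np.float64(0.0355), np.float64(0.0)), (np.float64(0.048), np.float64(0.02)), (np.float64(0.0555), np.float64(0.04)), (np.float64(0.0601), np.float64(0.06))]
20.95 [ 0.63805491 -0.04346214  0.19247617] [0.30226793 0.03181899 0.45348225]
[([0.6298, -0.0403, 0.0648], 0.98)]
[([0.6295, -0.0419, 0.0669], 0.73)]
```

View pics/end.png

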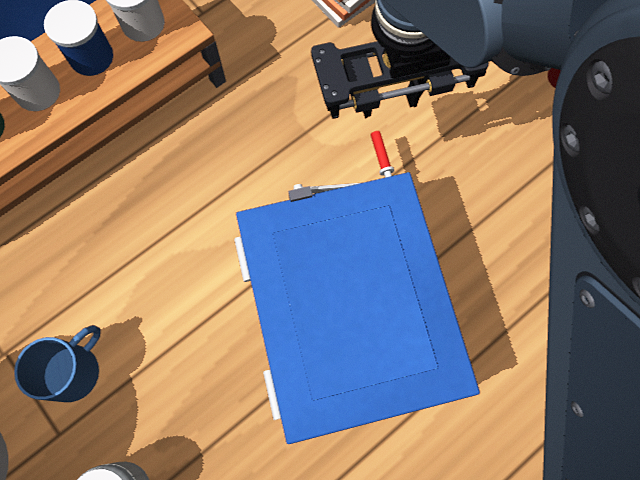

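The lid is shut with its front corner at (410,173), the handle is free at (381,152), and the gripper is clear above it. I'm handing in.

```bash
python3 -c "
from rig import robot
print(robot.hand_in())"
```

```text
the job is handed in; nothing more can be done
None
```

I lifted the stay past centre, lowered the lid slowly onto its seat and let go of the handle. The last picture shows the lid shut and the arm clear, and I handed the job in at about 21 s; no verdict came back.

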